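Check a battery cell in the go / no-go snap gauge

TASK

Check the orange battery cell in the snap gauge, then rack it: holding it upright, slide it in from the gauge's open mouth, along the long anvil and freely through the go gap (green mark) without forcing it, then press it against the no-go button (red mark), which must stop it, with a light, steady 4 to 5 N for about a second. Take it out and stand it fully home in the empty pocket of the black rack. The cell's wrap is delicate: do not press it hard on the gauge or the rack, and leave everything else where it is.

Things in the scene. Friction and masses are not known exactly. Their poses are not given: they have to be found in the camera images.
- cell: The cell to be checked: upright cylinder with an orange wrap, diameter 21 mm, height 70 mm, foot edge rounded by about 1 mm, 55 to 90 g; it stands in the red tray. Origin: centre of its underside; z along its axis, up. Its yaw means nothing. Grasp it in its upper 35 mm, so that the lower part stays free for the gauge and the rack.
- gauge: Progressive snap gauge, fixed: blue C-frame lying level in a bench stand. Origin: on the bench under the gap; z up; x = from the open mouth into the gap (way of pushing), y = left of that. Frame spans x -52..50, y -42..49, z 20..34 mm; clamp knob at x 34..52 is 58 mm high. Stand's base plate below: top at z 10 mm, x -50..62, y -42..42: keep the cell's underside at z 10 to 19 mm (13 is good).
- anvil (a point): Outer (mouth) end of the working face of the gauge's long flat steel anvil, at x -60, y -11.25, z 27 mm in the gauge's frame, same axes. The face looks to +y and runs level from here to x = 22 mm, z 20 to 34 mm. Rigid. It stands 25 mm further out than the go button, so that a cell can be laid against it before it enters the go gap.
- go (a point): Middle of the face of the go button (steel block, green mark on top), at x -27, y +10.75, z 27 mm in the gauge's frame, same axes. The face looks to -y, is 16 mm long in x (-35 to -19 mm) and 14 mm high; the go gap between it and the anvil is 22 mm. Rigid.
- nogo: The no-go button (steel block, red mark on top). Origin: middle of the mouth-side edge of its face, at x -5, z 27 mm in the gauge's frame, same axes; it reaches 16 mm along x and 7 mm up and down; the face looks to -y. Its screw is locked at a no-go gap to the anvil of 15.5 to 19.3 mm, differing each time; rigid. A 21 mm cell lying against the anvil is stopped with its axis at gauge x -14.2 to -10.7 mm.
- tray: Shallow red tray, fixed, 110 x 150 mm (x, y), rim 14 mm high, 3 mm walls, floor 3 mm above the bench. Origin: centre of its underside. The orange cell stands near its y = -40 mm, a thinner blue cell near y = +45 mm.
- rack_hole0 (a point): Centre of the mouth of the rack's empty pocket, 30 mm above the bench: round, 25 mm diameter, 22 mm deep (floor 8 mm above the bench). Axes as the rack's: z up, y along the row. The other two pockets, at +46 and +92 mm along y from here, hold cells which stand 48 mm out of it.
- thin_cell: Blue cell of another size, 18.4 mm diameter, 65 mm high, standing in the red tray. Leave alone. Origin: centre of underside.
- done_a: Teal cell, 21 mm diameter, 70 mm high, in the rack's middle pocket. Leave alone. Origin: centre of underside.
- done_b: Teal cell like done_a, in the rack's +y pocket. Leave alone. Origin: centre of underside.
- phone: Black phone, 72 x 148 x 8 mm, lying on the mat. Leave alone. Origin: centre of underside.
- screwdriver: Small blue-handled screwdriver, 160 mm long, lying on the mat. Leave alone.
- spray_can: Yellow spray can, 65 mm diameter, 200 mm high, standing. Leave alone. Origin: centre of underside.
- flux_bottle: Small white bottle with red cap, 32 mm diameter, 75 mm high, standing. Leave alone. Origin: centre of underside.
- tweezers: Steel tweezers, 120 mm long, lying on the mat. Leave alone.
- rack: Fixed black block, 50 x 150 x 30 mm (x, y, z), with three round pockets in a row for cells; the one at the -y end is empty. Origin: centre of its underside; its y runs along the row of pockets.
There are look-alikes about, which are no part of the job. Several things have the shape of the cell; the one meant has the colours described above. Leave any turquoise look-alike of the rack alone.

How it is judged:
By the outcome, as a careful person would: the job done as asked, in the order asked, and still so for the second after the job is handed in, with the robot touching nothing.
It also fails if it takes over 67 s, if anything falls off the work surface, if the arm or the gripper's body presses on something with over 40 N, if the wrist force passes 120 N, or if a joint passes its speed limit or range.

ROBOT

A 7-joint arm with a two-finger parallel gripper is mounted at the origin on the work surface. World frame = base frame: x ahead of the robot, y to its left, z up, the work surface at z = 0. Lengths are in m, angles in rad, forces in N, time in s.
With the tool pointing down it reaches from about 0.4 to 0.85 m from the base axis. Payload 10.4 kg.
Tool frame: the origin (TCP) lies midway between the tips of the shut fingers; the grasp point (between the pads) lies hold_point_z behind it (hold_point_z is the distance from the TCP to the grasp point, in m); z points along the fingers, y is the line along which they close (so a half turn about z gives the same grasp; the last joint's range is limited). The gripper opens to 87 mm and grips with 3 to 60 N. Pads are 19 mm wide; open, the fingers measure 117 mm over their backs; the gripper's body (75 mm by 190 mm) begins 51 mm behind the grasp point.
Start: joints at [-1.305, 0.332, -0.065, 1.46, 0.022, 1.35, -0.088], TCP at [0.178, 0.599, 0.193] pointing down, gripper open.
Joint ranges: [-2.6, 2.6], [-0.5, 2.12], [-1.47, 1.34], [0.16, 2.42], [-1.27, 4.41], [0.06, 2.06], [-2.6, 2.6]. Speed limits (rad/s): [2.22, 2.22, 2.79, 2.79, 3.14, 3.14, 3.14].

INTERFACE

Orientations are given as a unit quaternion [x, y, z, w].
In Python, from bench import * gives the robot as it stands. The module is installed in compiled form; this text tells all that it offers.
- The arm moves only by the tool drive_tool, never from a script. Its argument "increments" is a list of rows, each a list of 6 numbers: the shift along the tool's x, y, z scaled (see below), then the turn, a rotation vector about the tool's x, y, z scaled (see below). In form: [[dx, dy, dz, rx, ry, rz], ...]. A call has exactly 5 rows; each row is the pose to reach, as a shift and turn from the pose commanded when the call began, along the tool's axes at that moment; what a row does not reach only later rows make up. The controller multiplies each number of a shift by 300 mm and each number of a turn by pi/4 rad. A row lasts 1/12 s, in which the tool goes at most 41.7 mm and 7.16 degrees, less where a joint would pass 70% of its speed; a pose out of reach is approached as far as the arm can. A call with a number of a shift or a turn outside -1 to 1 is refused whole. A call with a gripper value outside its range is refused whole. "claw" is the closure, from 0 (fully open) to 1 (shut), set as the call begins (left out, the last holds). The fingers move at their own pace and stop on an object; "force" is the grip in N (left out, the last holds). Time passes only in rows, so rows that repeat a pose let the fingers close, or fill a call up. It gives the time, the measured TCP pose, the force, the opening and the grip force at its end, in the units of the state.
- read_state(): the state, without advancing time (a new reading comes with each control period).
- camera(name): name is "scene" or "top" or "wrist"; returns the picture (384x512x3 uint8, blue, green, red); there is no depth.
- get_calibration(name): a dict with "K" (3x3 intrinsics, pixels), "k1" (the pictures are not rectified: a ray, as slopes to the right and down, at radius r is drawn at 1 + k1 r^2 times it, then the intrinsics apply), "position" and "rotation" of the camera in the world. Camera axes: x right, y down, z forward; pixel columns grow to the right and rows downward; lengths in m; the calibration is good to about 2 mm. A picture is of the moment at which its call begins: read the wrist's pose just before it. get_calibration takes no time and is no camera call; for the wrist camera it gives the pose at the moment of the call.
- close_job(): hands the job in; it is judged then, once.
The state is a dict: "time": time; "joint_positions": joint angles; "joint_vel": joint speeds; "joint_torque": joint torques, N m; "ee_pos": TCP position; "eef_rot": TCP orientation; "ft_force": force on the tool from outside, world axes, zero at the start; "torque": the same for the moment, N m; "width": finger opening in m; "grip_force": force on a finger pad.
Only numpy, scipy, OpenCV 4.12 (cv2) and the standard library are available. Lean on these libraries where they do the work, as an engineer would, in place of code of your own. Each camera call takes 0.05 s, during which the arm holds its last target. There are 200 camera calls.

## Working session

There is one attempt and no reset: what is moved stays moved. The work goes in short steps, Python scripts to look and compute and a tool call to move; the robot and the scene stay as the last step left them, time stands still between calls to the robot, and variables do not carry over. Pictures are saved under pics/ and viewed, at most 13 in all, crops included, and the job is handed in when it is done.

Besides the shell and the picture viewer there is one more tool, called after "Request:" as a command line: name --pt "numbers of a row" for each row, then --argument value for the rest. drive_tool: Moves the arm, as the interface text tells. Its arguments: {"type":"object","properties":{"increments":{"type":"array","items":{"type":"array","items":{"type":"number"}}},"claw":{"type":"number"},"force":{"type":"number"}},"required":["increments"]}

```bash
mkdir -p pics; cat > h.py <<'E'
from bench import *
import numpy as np, cv2
from scipy.spatial.transform import Rotation as R
def ray(c,u,v):
    K=np.array(c["K"]);p=np.array([[[u,v]]],float)
    d=cv2.undistortPoints(p,K,np.array([c["k1"],0,0,0,0.]))[0,0]
    return np.array(c["position"]),np.array(c["rotation"])@np.array([d[0],d[1],1.])
def onz(c,u,v,z):
    o,d=ray(c,u,v);return o+d*(z-o[2])/d[2]
def proj(c,P):
    q=np.array(c["rotation"]).T@(np.array(P)-c["position"]);s=q[:2]/q[2]
    s=s*(1+c["k1"]*(s@s));K=np.array(c["K"]);return K[:2,:2]@s+K[:2,2]
def go(P,yaw=None):
    """print shift/turn in drive units to reach P (tool down, TCP)"""
    s=read_state();r=R.from_quat(s["eef_rot"]);d=r.inv().apply(np.array(P)-s["ee_pos"])
    print("shift mm",d.round(4)*1000,"units",(d/0.3).round(4))
E
python3 - <<'E'
from h import *
s=read_state()
for k,v in s.items(): print(k,np.round(v,4))
import bench; print([x for x in dir(bench) if 'hold' in x.lower() or 'HOLD' in x], getattr(bench,'hold_point_z',None))
ims=[]
for n in("scene","top","wrist"):
    c=get_calibration(n);im=camera(n);cv2.imwrite(f"pics/{n}0.png",im);print(n,c)
print(R.from_quat(s["eef_rot"]).as_matrix().round(3))
E
```

```text
time 0.0
joint_positions [-1.3046  0.3329 -0.0647  1.4609  0.0216  1.3499 -0.0885]
joint_vel [ 0.0009 -0.0009 -0.0002  0.0021  0.0001  0.      0.0003]
joint_torque [ 1.10000e-03 -6.23263e+01  2.56000e-02 -3.89884e+01 -6.13000e-02
  4.01000e-02  2.00000e-04]
ee_pos [0.1779 0.5987 0.1927]
eef_rot [ 1.439e-01  9.896e-01 -7.000e-04 -1.000e-04]
ft_force [ 0.6362  0.3381 -0.2422]
torque [ 0.0421 -0.0405  0.0472]
grip_force 0.0
width 0.0872
['hold_point_z'] 0.0187
scene {'K': array([[381.54705342,   0.        , 249.55331994],
       [  0.        , 381.54705342, 188.36754336],
       [  0.        ,   0.        ,   1.        ]]), 'k1': -0.04238029330183329, 'position': array([ 1.38747975, -0.32608923,  0.99642562]), 'rotation': array([ 0.76437143,  0.53233376, -0.21123723, -0.2962025 ])}
top {'K': array([[351.38667403,   0.        , 257.2330111 ],
       [  0.        , 351.38667403, 191.45224704],
       [  0.        ,   0.        ,   1.        ]]), 'k1': -0.049631380690236634, 'position': array([ 0.46897078, -0.03240033,  1.12443893]), 'rotation': array([-0.69955559,  0.7127198 , -0.02559367,  0.04469251])}
wrist {'K': array([[290.22960993,   0.        , 255.75624204],
       [  0.        , 290.22960993, 191.86979469],
       [  0.        ,   0.        ,   1.        ]]), 'k1': -0.011289292963349058, 'position': array([0.10924523, 0.61915829, 0.38407209]), 'rotation': array([0.79461326, 0.59274065, 0.07796904, 0.10568403])}
[[-0.959  0.285 -0.   ]
 [ 0.285  0.959 -0.001]
 [-0.    -0.001 -1.   ]]
```

View pics/top0.png

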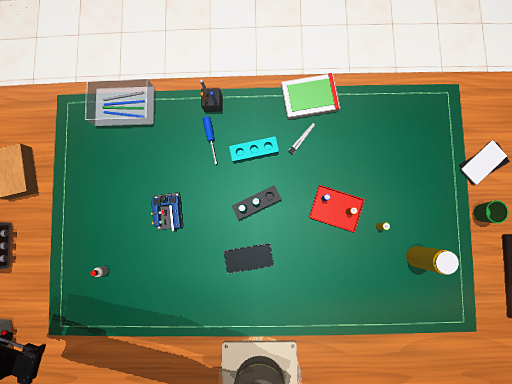

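View pics/scene0.png

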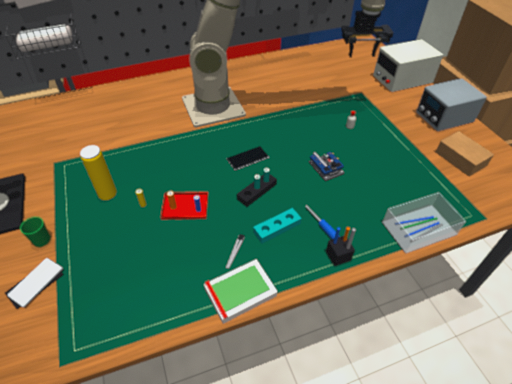

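The top picture shows the tray at (337,208) with an orange cell at (352,211) and a blue one at (326,197). A look-alike stands outside the tray at (386,226). The gauge is at (167,212), the black rack at (257,203), and the turquoise look-alike rack at (254,150). Candidates for the cell are (352,211) in the tray, (386,226) outside it, and the teal cells at (242,208) and (256,201). I'll choose the one in the tray and check it in a close crop.

```bash
sed -i 's/np.array(c\["rotation"\])/R.from_quat(c["rotation"]).as_matrix()/g' h.py
python3 - <<'E'
from h import *
t=cv2.imread("pics/top0.png");s=cv2.imread("pics/scene0.png")
f=lambda im,x,y,w,h:cv2.resize(im[y:y+h,x:x+w],(400,300),interpolation=cv2.INTER_CUBIC)
cv2.imwrite("pics/c1.png",np.vstack([np.hstack([f(t,137,185,64,48),f(t,225,180,64,48)]),np.hstack([f(t,300,178,100,75),f(s,295,140,64,48)])]))
c=get_calibration("top")
for n,p,z in(("orange",(352,211),.073),("blue",(326,197),.068),("gauge",(167,212),.034),("rack",(257,203),.03),("hole?",(270,195),.03),("lookalike",(386,226),.07)):print(n,onz(c,*p,z).round(3))
E
```

```text
orange [ 0.51  -0.286  0.073]
blue [ 0.554 -0.211  0.068]
gauge [0.519 0.28  0.034]
rack [ 0.542 -0.002  0.03 ]
hole? [ 0.567 -0.043  0.03 ]
lookalike [ 0.463 -0.387  0.07 ]
```

View pics/c1.png

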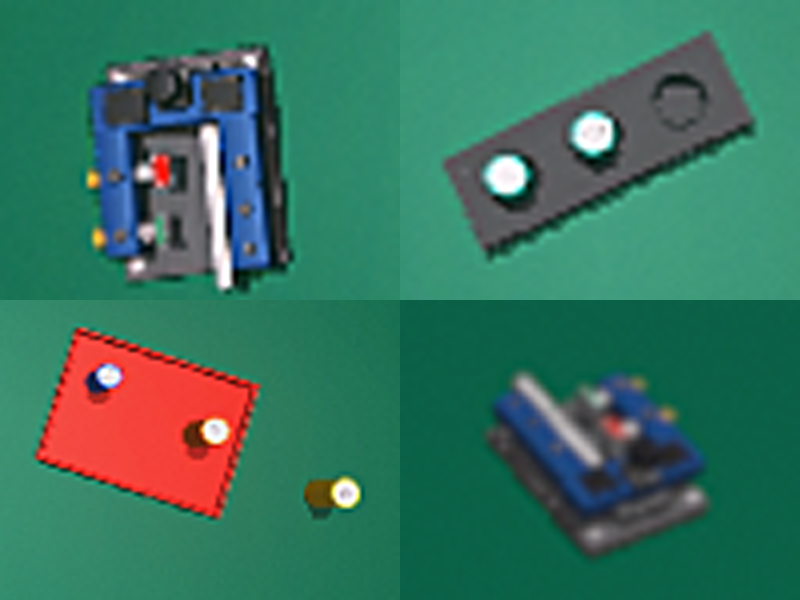

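The crop confirms the choice: the orange-wrapped cell stands in the tray at crop (215,430). The yellow look-alike outside it is at (345,493). The gauge's mouth faces the robot, with its anvil on the −y side (green mark at crop (157,230), red at (163,170)). The empty pocket is at crop (681,101). I'll move toward the gauge, turning so that the fingers close along gauge x.

Request:
drive_tool --pt "-0.11 -0.067 0 0 0 0.15" --pt "-0.22 -0.134 0 0 0 0.3" --pt "-0.33 -0.2 0 0 0 0.45" --pt "-0.44 -0.267 0 0 0 0.6" --pt "-0.55 -0.333 0 0 0 0.75" --claw 0

```text
time: 0.57
ee_pos: [0.3086, 0.4547, 0.1933]
eef_rot: [0.428, 0.904, -0.0, -0.0]
ft_force: [0.1, 0.3, -0.1]
width: 0.0875
grip_force: 0.0
```

```bash
cat >> h.py <<'E'
def plan(P,yaw):
    """shift (units) and turn (units) to TCP P, tool x heading yaw deg (world), tool down"""
    s=read_state();r=R.from_quat(s["eef_rot"]);d=r.inv().apply(np.array(P)-s["ee_pos"])/.3
    a=np.radians(yaw);x=np.array([np.cos(a),np.sin(a),0]);z=np.array([0,0,-1.]);
    t=(r.inv()*R.from_matrix(np.c_[x,np.cross(z,x),z])).as_rotvec()/(np.pi/4)
    print("t",round(s["time"],2),"pos",np.round(s["ee_pos"],4),"F",np.round(s["ft_force"],2),"w",round(float(s["width"]),4));print("shift",d.round(4),"turn",t.round(4),"rows>=",round(max(np.linalg.norm(d)/.139,np.linalg.norm(t)/.159),1))
E
python3 -c "
from h import *
plan([.5,.23,.17],90)"
```

```text
t 0.57 pos [0.3086 0.4547 0.1933] F [ 0.09  0.27 -0.08] w 0.0875
shift [-0.9838  0.0181  0.0775] turn [-3.00e-04 -1.00e-04  8.75e-01] rows>= 7.1
```

Request:
drive_tool --pt "-0.12 0.002 0.01 0 0 0.11" --pt "-0.24 0.005 0.02 0 0 0.22" --pt "-0.36 0.007 0.03 0 0 0.33" --pt "-0.48 0.009 0.04 0 0 0.44" --pt "-0.6 0.011 0.05 0 0 0.55"

```text
time: 0.98
ee_pos: [0.426, 0.3184, 0.1783]
eef_rot: [0.611, 0.792, 0.0, -0.0]
ft_force: [1.1, 0.5, -0.2]
width: 0.0872
grip_force: 0.0
```

```bash
python3 -c "
from h import *
plan([.5,.23,.17],90)"
```

```text
t 0.98 pos [0.426  0.3184 0.1783] F [ 1.14  0.52 -0.16] w 0.0872
shift [-0.3477  0.1637  0.0276] turn [-0.000e+00 -3.000e-04  3.269e-01] rows>= 2.8
```

Request:
drive_tool --pt "-0.1 0.05 0.01 0 0 0.1" --pt "-0.2 0.1 0.02 0 0 0.2" --pt "-0.3 0.14 0.025 0 0 0.3" --pt "-0.348 0.164 0.028 0 0 0.327" --pt "-0.348 0.164 0.028 0 0 0.327"

```text
time: 1.4
ee_pos: [0.5019, 0.2278, 0.1698]
eef_rot: [0.708, 0.706, -0.0, 0.001]
ft_force: [-0.1, -0.2, 0.5]
width: 0.0871
grip_force: 0.0
```

```bash
python3 - <<'E'
from h import *
c=get_calibration("wrist");s=read_state();im=camera("wrist");cv2.imwrite("pics/wg.png",im)
import pickle;pickle.dump((c,s),open("wg.pkl","wb"))
plan([.5,.23,.17],90)
E
```

```text
t 1.45 pos [0.5004 0.2304 0.1698] F [-0.27  0.35 -0.86] w 0.0868
shift [-0.0013 -0.0013 -0.0008] turn [-0.0004  0.0007  0.0025] rows>= 0.0
```

View pics/wg.png

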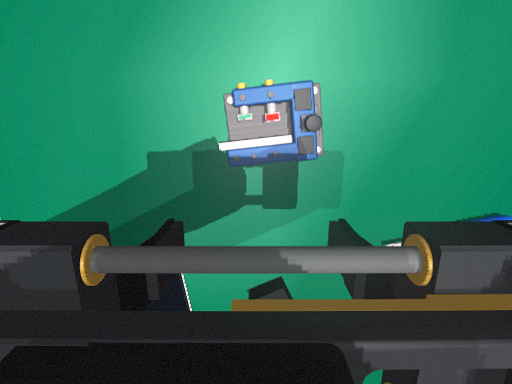

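The wrist picture shows the gauge at (270,122): white anvil from (219,146) to (292,139), green mark (245,117), red mark (272,117), knob (313,122). I'll measure it.

```bash
python3 - <<'E'
from h import *
import pickle
c,s=pickle.load(open("wg.pkl","rb"));im=cv2.imread("pics/wg.png");print(np.round(c["position"],4))
hsv=cv2.cvtColor(im,cv2.COLOR_BGR2HSV);H,S,V=cv2.split(hsv)
roi=np.zeros(H.shape,bool);roi[70:175,210:330]=1
m=lambda b:(b&roi).astype(np.uint8)
blue=m((H>100)&(H<130)&(S>120)&(V>60));g=m((H>45)&(H<75)&(S>60)&(V>60));red=m(((H<8)|(H>172))&(S>120)&(V>80));white=m((S<60)&(V>185))
ex=lambda mk,z:np.array([onz(c,u,v,z)[:2] for v,u in zip(*np.nonzero(mk))])
n,l,st,ce=cv2.connectedComponentsWithStats(white);k=1+np.argmax(st[1:,4]);w=(l==k)
print("white",st[k],ce[k])
# upper & lower edges per column
y0=[(u,np.nonzero(w[:,u])[0].min()-.5,np.nonzero(w[:,u])[0].max()+.5) for u in range(st[k,0]+4,st[k,0]+st[k,2]-2)]
y0=np.array(y0)
for j in(1,2):
    P=np.array([onz(c,a,b,.034)[:2] for a,b in y0[:,[0,j]]]);f=np.polyfit(P[:,0],P[:,1],1);print("edge",j,"ang",np.degrees(np.arctan(f[0])),"res",np.std(P[:,1]-np.polyval(f,P[:,0])),"ends",P[0],P[-1])
ys,xs=np.nonzero(w);print("x ends top",onz(c,xs.min()-.5,ys[xs==xs.min()].mean(),.034),onz(c,xs.max()+.5,ys[xs==xs.max()].mean(),.034))
B=ex(blue,.034);r=cv2.minAreaRect((B*1000).astype(np.float32));print("blue rect mm",r,cv2.boxPoints(r).round(1).tolist())
for nm,mk in(("red",red),("hatgreen",None)):
    if mk is None:
        mk=np.zeros_like(red);mk[108:124,236:256]=((H[108:124,236:256]>50)&(H[108:124,236:256]<90)&(S[108:124,236:256]>70))
    ys,xs=np.nonzero(mk);print(nm,len(xs),xs.mean(),ys.mean(),onz(c,xs.mean(),ys.mean(),.034).round(4))
cv2.imwrite("pics/wgz.png",cv2.resize(im[70:175,205:335],(780,630))[:600])
E
```

```text
[0.5013 0.2991 0.361 ]
white [218 135  74  16 592] [255.04560811 142.44425676]
edge 1 ang 6.391840464687513 res 0.00032434759425481116 ends [0.46370052 0.26758242] [0.53826974 0.2761697 ]
edge 2 ang 6.462858424265812 res 0.000335222372225668 ends [0.46340872 0.25866903] [0.53850567 0.2673778 ]
x ends top [0.45865478 0.26704509 0.034     ] [0.54118582 0.27123307 0.034     ]
blue rect mm ((516.6771240234375, 286.8586730957031), (100.39846801757812, 83.93049621582031), 4.897949695587158) [[463.1000061035156, 324.3999938964844], [470.20001220703125, 240.8000030517578], [570.2999877929688, 249.3000030517578], [563.0999755859375, 333.0]]
red 66 271.74242424242425 116.74242424242425 [0.5189 0.2953 0.034 ]
hatgreen 35 244.2 116.25714285714285 [0.4889 0.2959 0.034 ]
```

View pics/wgz.png

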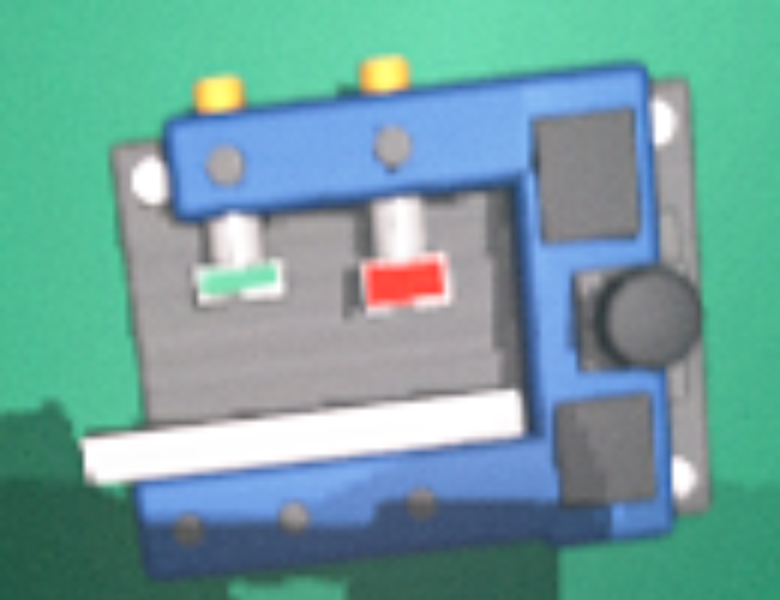

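Request:
drive_tool --pt "-0.13 0.024 0 0 0 0" --pt "-0.26 0.048 0 0 0 0" --pt "-0.39 0.072 0 0 0 0" --pt "-0.52 0.096 0 0 0 0" --pt "-0.65 0.12 0 0 0 0"

```text
time: 1.87
ee_pos: [0.5362, 0.0374, 0.1702]
eef_rot: [0.704, 0.71, 0.0, -0.0]
ft_force: [1.1, -0.1, -0.6]
width: 0.087
grip_force: 0.0
```

Request:
drive_tool --pt "-0.12 0.02 0 0 0 0" --pt "-0.24 0.04 0 0 0 0" --pt "-0.36 0.06 0 0 0 0" --pt "-0.45 0.08 0 0 0 0" --pt "-0.45 0.08 0 0 0 0"

```text
time: 2.28
ee_pos: [0.5611, -0.1028, 0.1702]
eef_rot: [0.707, 0.707, -0.001, 0.001]
ft_force: [-0.7, 0.1, 0.1]
width: 0.0872
grip_force: 0.0
```

```bash
python3 - <<'E'
from h import *
c=get_calibration("wrist");s=read_state();im=camera("wrist");cv2.imwrite("pics/wr.png",im)
import pickle;pickle.dump((c,s),open("wr.pkl","wb"))
print(proj(c,[.567,-.043,.03]),c["position"]);plan([.5,-.35,.17],90)
E
```

```text
[261.54457974 123.7554651 ] [ 0.56040494 -0.03148115  0.3613995 ]
t 2.33 pos [ 0.5611 -0.0995  0.1699] F [ 0.03  1.2  -0.08] w 0.0872
shift [-8.346e-01 -2.058e-01  2.000e-04] turn [-0.0002  0.0006  0.0032] rows>= 6.2
```

View pics/wr.png

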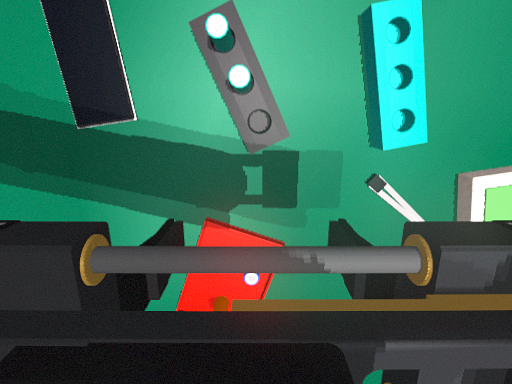

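The picture shows the black rack with its empty pocket at (260,121) and teal cells at (239,76) and (217,26). The turquoise look-alike is on the right at (400,75).

Request:
drive_tool --pt "-0.13 -0.026 0 0 0 0" --pt "-0.26 -0.052 0 0 0 0" --pt "-0.39 -0.08 0 0 0 0" --pt "-0.52 -0.106 0 0 0 0" --pt "-0.65 -0.13 0 0 0 0"

```text
time: 2.75
ee_pos: [0.5236, -0.2916, 0.1699]
eef_rot: [0.704, 0.71, 0.001, -0.0]
ft_force: [1.2, -0.4, -0.3]
width: 0.087
grip_force: 0.0
```

Request:
drive_tool --pt "-0.1 -0.02 0 0 0 0" --pt "-0.184 -0.04 0 0 0 0" --pt "-0.184 -0.04 0 0 0 0" --pt "-0.184 -0.04 0 0 0 0" --pt "-0.184 -0.04 0 0 0 0"

```text
time: 3.17
ee_pos: [0.5125, -0.3455, 0.1696]
eef_rot: [0.704, 0.71, 0.001, -0.001]
ft_force: [0.3, 0.6, 0.8]
width: 0.0871
grip_force: 0.0
```

```bash
python3 - <<'E'
from h import *
import pickle
c2=get_calibration("wrist");s2=read_state();im2=camera("wrist");cv2.imwrite("pics/wc.png",im2);pickle.dump((c2,s2),open("wc.pkl","wb"))
print("cell expected",proj(c2,[.51,-.286,.073]))
c,s=pickle.load(open("wr.pkl","rb"));im=cv2.imread("pics/wr.png");g=cv2.cvtColor(im,cv2.COLOR_BGR2GRAY)
R0=g[100:144,238:284];print("med",np.median(R0));
big=cv2.resize(R0,None,fx=6,fy=6,interpolation=cv2.INTER_CUBIC)
# rack top corners / long edge direction
rk=((cv2.cvtColor(im,cv2.COLOR_BGR2HSV)[...,1]<60)&(g>60)&(g<140)).astype(np.uint8);rk[:, :180]=0;rk[:,300:]=0;rk[160:]=0
n,l,st,ce=cv2.connectedComponentsWithStats(rk);k=1+np.argmax(st[1:,4]);
P=np.array([onz(c,u,v,.03)[:2]*1000 for v,u in zip(*np.nonzero(l==k))],np.float32)
r=cv2.minAreaRect(P);print("rack rect",r,cv2.boxPoints(r).round(1).tolist())
# pocket rim: dark pixels ring
d=(R0<np.median(R0)-18).astype(np.uint8);n,l,st,ce=cv2.connectedComponentsWithStats(d);print(st.tolist(),ce.round(1).tolist())
A=cv2.resize(im[90:154,228:294],(390,384),interpolation=cv2.INTER_CUBIC);B=cv2.resize(im2[90:154,228:294],(390,384),interpolation=cv2.INTER_CUBIC)
cv2.imwrite("pics/c2.png",np.hstack([A,B]))
E
```

```text
cell expected [254.24625315 126.01818139]
med 127.0
rack rect ((544.9183959960938, 1.3826522827148438), (49.80548858642578, 149.2838592529297), 24.710126876831055) [[491.1000061035156, 58.79999923706055], [553.5, -76.80000305175781], [598.7000122070312, -56.0], [536.2999877929688, 79.5999984741211]]
[[0, 0, 46, 44, 1785], [9, 9, 25, 25, 207], [0, 29, 12, 15, 31], [15, 43, 1, 1, 1]] [[22.8, 21.2], [22.4, 21.5], [4.7, 38.6], [15.0, 43.0]]
```

View pics/c2.png

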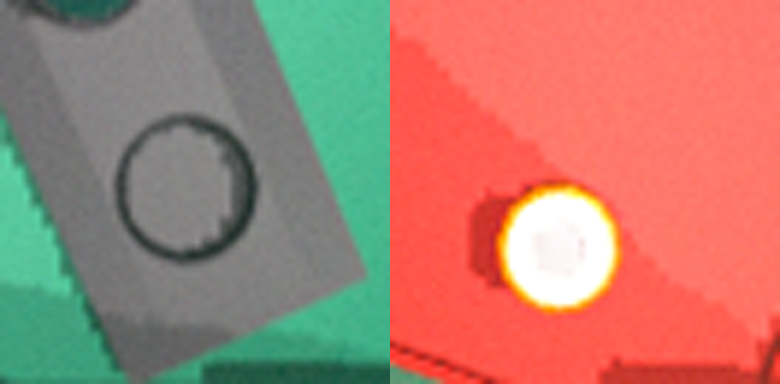

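The left crop shows the pocket rim at crop (186,189), which is picture (259,121). The right crop shows the orange-rimmed cell top at crop (558,247), which is picture (256,131). No other cell is near it.

```bash
python3 - <<'E'
from h import *
import pickle
c,s=pickle.load(open("wr.pkl","rb"));print("hole",onz(c,259.1,121,.03))
c,s=pickle.load(open("wc.pkl","rb"));p=onz(c,255.9,130.7,.073);print("cell",p,c["position"],s["ee_pos"])
plan([p[0],p[1],.1],90)
E
```

```text
hole [ 0.56427064 -0.04001584  0.03      ]
cell [ 0.51163586 -0.29043872  0.073     ] [ 0.51136477 -0.2749153   0.36103743] [ 0.51254315 -0.34553519  0.16958469]
t 3.22 pos [ 0.5126 -0.3454  0.1697] F [ 0.32 -0.72  0.34] w 0.0869
shift [ 0.1828 -0.0019  0.2325] turn [ 0.0002 -0.0021  0.0105] rows>= 2.1
```

Request:
drive_tool --pt "0.07 0 0.08 0 0 0" --pt "0.13 -0.001 0.16 0 0 0" --pt "0.183 -0.002 0.23 0 0 0.01" --pt "0.183 -0.002 0.23 0 0 0.01" --pt "0.183 -0.002 0.23 0 0 0.01"

```text
time: 3.63
ee_pos: [0.5109, -0.2903, 0.1004]
eef_rot: [0.707, 0.707, 0.0, -0.001]
ft_force: [-0.0, -0.5, 0.3]
width: 0.087
grip_force: 0.0
```

Request:
drive_tool --pt "0 0 0.07 0 0 0" --pt "0 0 0.14 0 0 0" --pt "0 0 0.2 0 0 0" --pt "0 0 0.2 0 0 0" --pt "0 0 0.2 0 0 0"

```text
time: 4.05
ee_pos: [0.5106, -0.2938, 0.0418]
eef_rot: [0.708, 0.706, -0.0, 0.0]
ft_force: [0.2, 0.1, 1.1]
width: 0.0873
grip_force: 0.0
```

```bash
python3 - <<'E'
from h import *
plan([.5116,-.2904,.0395],90)
E
```

```text
t 4.05 pos [ 0.5106 -0.2938  0.0418] F [0.16 0.1  1.07] w 0.0873
shift [0.0113 0.0033 0.0077] turn [ 0.      0.0004 -0.0045] rows>= 0.1
```

Request:
drive_tool --pt "0 0 0.004 0 0 0" --pt "0 0 0.004 0 0 0" --pt "0 0 0.004 0 0 0" --pt "0 0 0.004 0 0 0" --pt "0 0 0.004 0 0 0"

```text
time: 4.47
ee_pos: [0.5106, -0.2935, 0.0404]
eef_rot: [0.708, 0.706, 0.0, 0.0]
ft_force: [0.5, -0.6, 0.1]
width: 0.0874
grip_force: 0.0
```

```bash
python3 - <<'E'
from h import *
plan([.5116,-.2904,.0395],90)
for _ in range(4): camera("top");s=read_state();print(s["ee_pos"].round(4) if hasattr(s["ee_pos"],"round") else s["ee_pos"],np.round(s["ft_force"],2),np.round(s["joint_vel"],3))
E
```

```text
t 4.47 pos [ 0.5106 -0.2935  0.0404] F [ 0.54 -0.59  0.08] w 0.0874
shift [0.0103 0.0033 0.0029] turn [ 0.001   0.0001 -0.0046] rows>= 0.1
[ 0.5105 -0.2934  0.0402] [0.12 0.25 0.03] [ 0.001  0.004 -0.     0.003 -0.001 -0.     0.001]
[ 0.5104 -0.2934  0.04  ] [-0.79  1.61 -0.56] [ 0.001  0.003 -0.    -0.002  0.002 -0.003 -0.   ]
[ 0.5103 -0.2934  0.04  ] [ 0.04 -0.18 -0.39] [ 0.001  0.003 -0.001  0.003  0.001 -0.002  0.   ]
[ 0.5103 -0.2934  0.0399] [0.19 0.11 0.05] [ 0.002  0.001 -0.001 -0.001 -0.001 -0.    -0.002]
```

Request:
drive_tool --pt "0.01 0.004 0.001 0 0 -0.004" --pt "0.01 0.004 0.001 0 0 -0.004" --pt "0.01 0.004 0.001 0 0 -0.004" --pt "0.01 0.004 0.001 0 0 -0.004" --pt "0.01 0.004 0.001 0 0 -0.004"

```text
time: 5.08
ee_pos: [0.5115, -0.2905, 0.0395]
eef_rot: [0.707, 0.707, -0.0, -0.0]
ft_force: [-1.2, 0.2, 0.0]
width: 0.087
grip_force: 0.0
```

Request:
drive_tool --pt "0 0 0 0 0 0" --pt "0 0 0 0 0 0" --pt "0 0 0 0 0 0" --pt "0 0 0 0 0 0" --pt "0 0 0 0 0 0" --claw 1 --force 25

```text
time: 5.5
ee_pos: [0.5115, -0.2904, 0.0395]
eef_rot: [0.707, 0.707, 0.0, -0.0]
ft_force: [-0.4, -0.2, 0.3]
width: 0.0617
grip_force: 0.0
```

Request:
drive_tool --pt "0 0 0 0 0 0" --pt "0 0 0 0 0 0" --pt "0 0 0 0 0 0" --pt "0 0 0 0 0 0" --pt "0 0 0 0 0 0"

```text
time: 5.92
ee_pos: [0.5115, -0.2904, 0.0395]
eef_rot: [0.707, 0.707, 0.0, -0.0]
ft_force: [-0.1, -0.5, 0.1]
width: 0.0284
grip_force: 0.0
```

Request:
drive_tool --pt "0 0 0 0 0 0" --pt "0 0 0 0 0 0" --pt "0 0 0 0 0 0" --pt "0 0 0 0 0 0" --pt "0 0 0 0 0 0"

```text
time: 6.33
ee_pos: [0.5116, -0.2904, 0.0395]
eef_rot: [0.707, 0.707, 0.0, 0.0]
ft_force: [0.8, 0.1, -0.6]
width: 0.019
grip_force: 25.0
```

Request:
drive_tool --pt "0 0 -0.03 0 0 0" --pt "0 0 -0.1 0 0 0" --pt "0 0 -0.2 0 0 0" --pt "0 0 -0.3 0 0 0" --pt "0 0 -0.3 0 0 0"

```text
time: 6.75
ee_pos: [0.5139, -0.2923, 0.1358]
eef_rot: [0.708, 0.707, 0.002, 0.004]
ft_force: [1.1, -0.4, 0.0]
width: 0.0196
grip_force: 25.0
```

```bash
python3 - <<'E'
from h import *
a=np.radians(6.4);o=np.array([.5171,.2849]);G=np.array([[np.cos(a),-np.sin(a)],[np.sin(a),np.cos(a)]])
for g in [(-95,2),(-48,2),(-48,-.75),(-12,-.75)]: print(g,(o+G@np.array(g)/1000).round(4))
p=o+G@np.array([-95,3])/1000
plan([p[0],p[1],.1295],96.4)
E
```

```text
(-95, 2) [0.4225 0.2763]
(-48, 2) [0.4692 0.2815]
(-48, -0.75) [0.4695 0.2788]
(-12, -0.75) [0.5053 0.2828]
t 6.75 pos [ 0.5139 -0.2923  0.1358] F [ 1.07 -0.43  0.01] w 0.0196
shift [ 1.8984 -0.3076  0.0135] turn [ 0.0094  0.004  -0.1438] rows>= 13.8
```

Request:
drive_tool --pt "0.08 -0.013 0 0 0 0" --pt "0.21 -0.034 0 0 0 0" --pt "0.34 -0.055 0 0 0 0" --pt "0.47 -0.076 0 0 0 0" --pt "0.6 -0.097 0 0 0 0"

```text
time: 7.17
ee_pos: [0.4818, -0.1089, 0.1298]
eef_rot: [0.707, 0.707, 0.0, 0.0]
ft_force: [0.7, -0.0, -1.0]
width: 0.0194
grip_force: 25.0
```

Request:
drive_tool --pt "0.13 -0.021 0 0 0 0" --pt "0.26 -0.042 0 0 0 0" --pt "0.39 -0.063 0 0 0 0" --pt "0.52 -0.084 0 0 0 0" --pt "0.65 -0.105 0 0 0 0"

```text
time: 7.58
ee_pos: [0.4504, 0.0863, 0.1301]
eef_rot: [0.707, 0.707, 0.001, 0.0]
ft_force: [1.4, 0.2, -1.4]
width: 0.0194
grip_force: 25.0
```

Request:
drive_tool --pt "0.13 -0.021 0 0 0 -0.03" --pt "0.26 -0.042 0 0 0 -0.06" --pt "0.38 -0.063 0 0 0 -0.1" --pt "0.5 -0.084 0 0 0 -0.14" --pt "0.55 -0.1 0 0 0 -0.14"

```text
time: 8.0
ee_pos: [0.4196, 0.2545, 0.1298]
eef_rot: [0.665, 0.747, 0.001, -0.0]
ft_force: [-1.4, 0.4, -0.3]
width: 0.0195
grip_force: 25.0
```

```bash
python3 - <<'E'
from h import *
plan([.4225,.2763,.0495],96.4)
E
```

```text
t 8.0 pos [0.4196 0.2545 0.1298] F [-1.44  0.39 -0.34] w 0.0195
shift [0.0705 0.0179 0.2679] turn [ 0.0004 -0.0019  0.0057] rows>= 2.0
```

Request:
drive_tool --pt "0.03 0.009 0.07 0 0 0" --pt "0.06 0.017 0.14 0 0 0" --pt "0.07 0.018 0.21 0 0 0.005" --pt "0.07 0.018 0.264 0 0 0.005" --pt "0.07 0.018 0.264 0 0 0.005"

```text
time: 8.42
ee_pos: [0.4224, 0.2698, 0.0475]
eef_rot: [0.669, 0.744, -0.003, -0.0]
ft_force: [-0.9, -0.7, -1.1]
width: 0.0192
grip_force: 25.0
```

Request:
drive_tool --pt "0 0 0 0 0 0" --pt "0 0 0 0 0 0" --pt "0 0 0 0 0 0" --pt "0 0 0 0 0 0" --pt "0 0 0 0 0 0"

```text
time: 8.83
ee_pos: [0.4247, 0.2714, 0.0512]
eef_rot: [0.669, 0.743, 0.001, 0.0]
ft_force: [-0.4, 0.4, -0.1]
width: 0.019
grip_force: 25.0
```

```bash
cat >> h.py <<'E'
A=np.radians(6.4);O=np.array([.5171,.2849]);G=np.array([[np.cos(A),-np.sin(A)],[np.sin(A),np.cos(A)]])
def gs():
    """TCP and force in gauge axes (mm, N)"""
    s=read_state();print("t",round(s["time"],2),"g",(G.T@(np.array(s["ee_pos"])[:2]-O)*1000).round(2),"z",round(s["ee_pos"][2]*1000,2),"F",(G.T@np.array(s["ft_force"])[:2]).round(2),round(s["ft_force"][2],2),"M",np.round(s["torque"],2),"yaw",(R.from_quat(s["eef_rot"]).as_matrix()[:,0].round(4)),"tz",R.from_quat(s["eef_rot"]).as_matrix()[:2,2].round(4))
E
python3 - <<'E'
from h import *
gs()
im=camera("scene");cv2.imwrite("pics/s1.png",im);w=camera("wrist");gs()
c=get_calibration("scene");u,v=proj(c,[.42,.276,.05]).astype(int);print(u,v)
cv2.imwrite("pics/c3.png",np.hstack([cv2.resize(im[v-45:v+45,u-45:u+45],(400,400),interpolation=cv2.INTER_CUBIC),cv2.resize(w[60:260,150:350],(400,400))]))
E
```

```text
t 8.83 g [-93.3   -3.15] z 51.21 F [-0.34  0.48] -0.07 M [-0.07  0.01 -0.01] yaw [-0.1051  0.9945  0.001 ] tz [0.001  0.0011]
t 8.93 g [-93.57  -3.28] z 50.8 F [ 0.62 -0.36] -0.72 M [-0.08  0.01  0.02] yaw [-1.052e-01  9.944e-01  5.000e-04] tz [0.0005 0.0006]
312 141
```

View pics/c3.png

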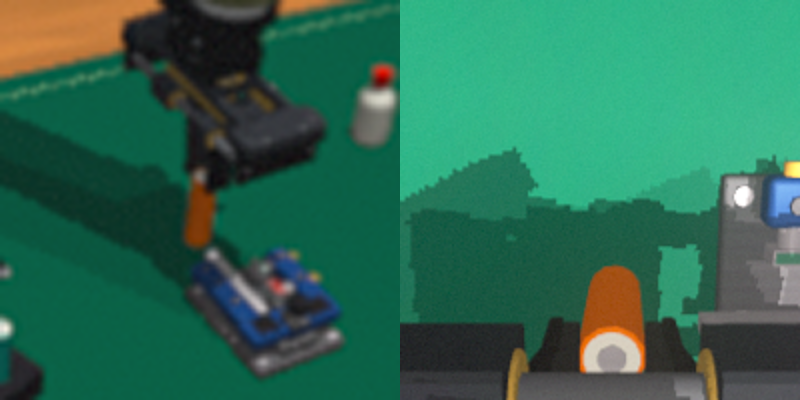

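The crops show the cell held upright, with its foot clear of the mat. In the wrist picture the foot's far edge is at about (258,193) and the cell's top at (256,240).

```bash
python3 - <<'E'
from h import *
import pickle
s=read_state();c=get_calibration("wrist");w=camera("wrist");cv2.imwrite("pics/w4.png",w);gs()
h=cv2.cvtColor(w,cv2.COLOR_BGR2HSV);m=((h[...,0]<18)&(h[...,1]>150)&(h[...,2]>70)).astype(np.uint8);m[:, :220]=0;m[:,300:]=0;m[:170]=0;m[225:]=0
n,l,st,ce=cv2.connectedComponentsWithStats(m);k=1+np.argmax(st[1:,4]);print(st[k])
ys,xs=np.nonzero(l==k)
top=ys.min()-.5;u=xs[ys<ys.min()+3].mean();zb=s["ee_pos"][2]-.0365
f=onz(c,u,top,zb+.001)[:2];fg=G.T@(f-O)*1000;print("foot far edge gauge",fg,"=> axis y",fg[1]-10.5)
t=G.T@(np.array(s["ee_pos"])[:2]-O)*1000;print("tcp",t)
# side edges at row 205 
for v in(200,205,210):
    x=xs[ys==v];print(v,x.min(),x.max())
E
```

```text
t 8.98 g [-93.64  -3.28] z 50.7 F [ 0.49 -0.2 ] -1.57 M [-0.1   0.09  0.  ] yaw [-1.052e-01  9.944e-01  4.000e-04] tz [0.0004 0.0005]
[241 193  31  32 807]
foot far edge gauge [-93.31100957   6.08725412] => axis y -4.412745879199325
tcp [-93.57398149  -3.27758095]
200 246 268
205 244 269
210 243 269
```

Request:
drive_tool --pt "0.01 0 0 0 0 -0.008" --pt "0.02 0 0 0 0 -0.008" --pt "0.023 0.05 0 0 0 -0.008" --pt "0.023 0.1 0 0 0 -0.008" --pt "0.023 0.14 0 0 0 -0.008"

```text
time: 9.4
ee_pos: [0.466, 0.2831, 0.0504]
eef_rot: [0.666, 0.746, 0.0, -0.0]
ft_force: [0.5, 0.6, -1.3]
width: 0.0196
grip_force: 25.0
```

Request:
drive_tool --pt "0 0 0 0 0 0" --pt "0 0 0 0 0 0" --pt "0 0 0 0 0 0" --pt "0 0 0 0 0 0" --pt "0 0 0 0 0 0"

```text
time: 9.82
ee_pos: [0.4647, 0.2825, 0.0504]
eef_rot: [0.666, 0.746, -0.0, -0.0]
ft_force: [-0.3, 0.2, -0.5]
width: 0.019
grip_force: 25.0
```

```bash
python3 -c "
from h import *
gs()"
```

```text
t 9.82 g [-52.37   3.49] z 50.36 F [-0.25  0.26] -0.47 M [-0.11  0.11  0.01] yaw [-1.121e-01  9.937e-01  2.000e-04] tz [-0.0003  0.0002]
```

Request:
drive_tool --pt "-0.0013 0 0 0 0 0" --pt "-0.0026 0 0 0 0 0" --pt "-0.004 0 0 0 0 0" --pt "-0.0053 0 0 0 0 0" --pt "-0.0067 0 0 0 0 0"

```text
time: 10.23
ee_pos: [0.4655, 0.2803, 0.0504]
eef_rot: [0.667, 0.746, 0.0, -0.0]
ft_force: [1.0, 0.2, -1.0]
width: 0.0194
grip_force: 25.0
```

```bash
python3 -c "
from h import *
gs()"
```

```text
t 10.23 g [-51.79   1.2 ] z 50.36 F [0.99 0.06] -1.0 M [-0.05  0.04 -0.05] yaw [-1.115e-01  9.938e-01  1.000e-04] tz [-0.      0.0001]
```

Request:
drive_tool --pt "-0.0005 0 0 0 0 0" --pt "-0.001 0 0 0 0 0" --pt "-0.0015 0 0 0 0 0" --pt "-0.002 0 0 0 0 0" --pt "-0.0025 0 0 0 0 0"

```text
time: 10.65
ee_pos: [0.4656, 0.2796, 0.0504]
eef_rot: [0.667, 0.745, 0.0, -0.0]
ft_force: [0.1, -0.3, -0.6]
width: 0.0191
grip_force: 25.0
```

```bash
python3 -c "
from h import *
gs()"
```

```text
t 10.65 g [-51.72   0.51] z 50.37 F [ 0.11 -0.28] -0.61 M [-0.09  0.1  -0.03] yaw [-1.115e-01  9.938e-01  1.000e-04] tz [0.     0.0001]
```

Request:
drive_tool --pt "-0.0005 0 0 0 0 0" --pt "-0.001 0 0 0 0 0" --pt "-0.0015 0 0 0 0 0" --pt "-0.002 0 0 0 0 0" --pt "-0.0025 0 0 0 0 0"

```text
time: 11.07
ee_pos: [0.4657, 0.2789, 0.0503]
eef_rot: [0.667, 0.745, 0.0, -0.0]
ft_force: [0.7, 0.5, -1.3]
width: 0.0191
grip_force: 25.0
```

```bash
python3 -c "
from h import *
gs()"
```

```text
t 11.07 g [-51.74  -0.28] z 50.33 F [0.74 0.43] -1.27 M [-0.06  0.07  0.01] yaw [-1.114e-01  9.938e-01  1.000e-04] tz [-0.      0.0001]
```

Request:
drive_tool --pt "-0.0005 0 0 0 0 0" --pt "-0.001 0 0 0 0 0" --pt "-0.0015 0 0 0 0 0" --pt "-0.002 0 0 0 0 0" --pt "-0.0025 0 0 0 0 0"

```text
time: 11.48
ee_pos: [0.4658, 0.2782, 0.0504]
eef_rot: [0.666, 0.746, 0.0, -0.0]
ft_force: [0.7, -0.6, -0.9]
width: 0.019
grip_force: 25.0
```

```bash
python3 -c "
from h import *
gs()"
```

```text
t 11.48 g [-51.73  -0.97] z 50.37 F [ 0.65 -0.66] -0.9 M [-0.05  0.04 -0.03] yaw [-1.116e-01  9.938e-01  1.000e-04] tz [0.     0.0001]
```

Request:
drive_tool --pt "-0.0005 0 0 0 0 0" --pt "-0.001 0 0 0 0 0" --pt "-0.0015 0 0 0 0 0" --pt "-0.002 0 0 0 0 0" --pt "-0.0025 0 0 0 0 0"

```text
time: 11.9
ee_pos: [0.4659, 0.2775, 0.0504]
eef_rot: [0.667, 0.745, 0.0, -0.0]
ft_force: [-0.9, 0.2, -0.7]
width: 0.0193
grip_force: 25.0
```

```bash
python3 -c "
from h import *
gs()"
```

```text
t 11.9 g [-51.72  -1.68] z 50.38 F [-0.83  0.31] -0.75 M [0.01 0.04 0.01] yaw [-1.115e-01  9.938e-01  2.000e-04] tz [0.0001 0.0002]
```

```bash
cat >> h.py <<'E'
def foot(save=None):
    s=read_state();c=get_calibration("wrist");w=camera("wrist")
    if save: cv2.imwrite(save,w)
    h=cv2.cvtColor(w,cv2.COLOR_BGR2HSV);m=((h[...,0]<18)&(h[...,1]>150)&(h[...,2]>70)).astype(np.uint8);m[:, :235]=0;m[:,282:]=0;m[:170]=0;m[225:]=0
    n,l,st,ce=cv2.connectedComponentsWithStats(m);k=1+np.argmax(st[1:,4]);ys,xs=np.nonzero(l==k)
    u=xs[ys<ys.min()+3].mean();zb=s["ee_pos"][2]-.0365
    f=G.T@(onz(c,u,ys.min()-.5,zb+.001)[:2]-O)*1000;t=G.T@(np.array(s["ee_pos"])[:2]-O)*1000
    print("foot px",u,ys.min(),"edge rel TCP",(f-t).round(2),"axis y",round(f[1]-10.5,2));return w
E
python3 - <<'E'
from h import *
w=foot("pics/w5.png");F=[]
for _ in range(5): camera("top");F.append(np.r_[G.T@np.array(read_state()["ft_force"])[:2],read_state()["torque"]])
print(np.mean(F,0).round(2));gs()
cv2.imwrite("pics/c4.png",cv2.resize(w[100:220,200:340],(700,600),interpolation=cv2.INTER_CUBIC))
E
```

```text
foot px 256.8888888888889 191 edge rel TCP [ 0.25 11.  ] axis y -1.18
[-0.13  0.44 -0.03  0.07 -0.  ]
t 12.2 g [-51.72  -1.69] z 50.39 F [-1.04  0.53] -0.45 M [0.01 0.07 0.01] yaw [-1.116e-01  9.938e-01  1.000e-04] tz [0.0001 0.0002]
```

View pics/c4.png

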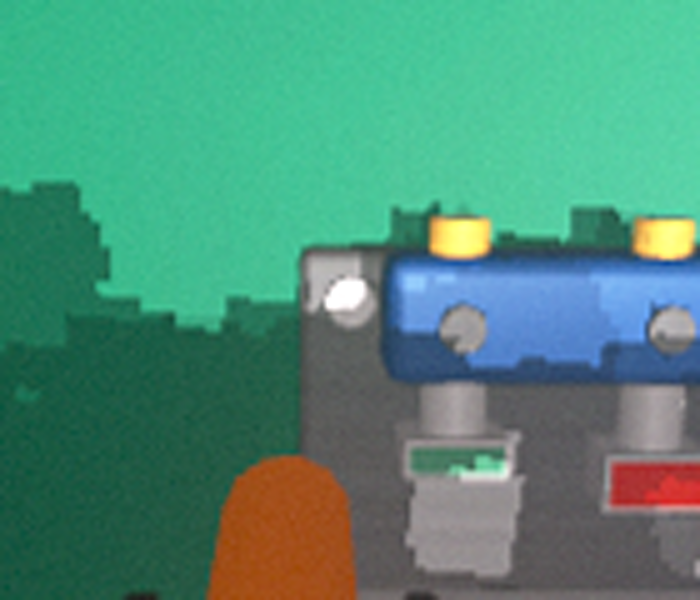

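```bash
cat >> h.py <<'E'
def sub(w):
    r=w[...,2].astype(float)-w[...,0]; out=[]
    for u in range(250,265):
        p=r[170:225,u];pk=np.median(p[40:55]);i=np.argmax(p>pk/2);out.append(170+i-1+(pk/2-p[i-1])/(p[i]-p[i-1]))
    side=[]
    for v in(205,212,219):
        p=r[v,225:290];pk=np.median(p[25:35]);j=np.nonzero(p>pk/2)[0];a,b=j[0],j[-1]
        side.append((225+a-1+(pk/2-p[a-1])/(p[a]-p[a-1]),225+b+(p[b]-pk/2)/(p[b]-p[b+1])))
    f=np.polyfit(np.arange(250,265),out,2);print("apex",round(-f[1]/2/f[0],2),"row",round(np.polyval(f,-f[1]/2/f[0]),2),"sides",np.round(side,2).tolist())
E
python3 - <<'E'
from h import *
for n in("w4","w5"): sub(cv2.imread(f"pics/{n}.png"))
E
```

```text
apex 256.78 row 192.45 sides [[243.82, 269.37], [242.66, 270.06], [241.2, 270.65]]
apex 257.09 row 190.8 sides [[243.64, 269.66], [242.32, 270.17], [241.09, 270.76]]
```

```bash
python3 - <<'E'
from h import *
for n in("w4","w5"):
    w=cv2.imread(f"pics/{n}.png")
    for u in(255,257): print(n,u,[tuple(int(x) for x in w[v,u]) for v in range(215,236)])
E
```

```text
w4 255 [(19, 79, 166), (24, 81, 168), (22, 82, 167), (23, 81, 166), (25, 84, 169), (23, 81, 166), (0, 71, 157), (18, 77, 163), (21, 98, 206), (15, 118, 236), (28, 117, 232), (170, 187, 220), (201, 214, 218), (196, 211, 217), (192, 206, 218), (191, 206, 213), (194, 211, 219), (169, 183, 190), (148, 152, 158), (155, 155, 163), (157, 156, 166)]
w4 257 [(8, 77, 165), (19, 78, 165), (14, 79, 167), (23, 79, 168), (21, 81, 165), (17, 78, 165), (22, 79, 167), (16, 76, 164), (21, 109, 223), (13, 116, 238), (8, 113, 239), (171, 190, 226), (199, 213, 215), (193, 207, 216), (194, 210, 218), (191, 205, 216), (195, 210, 218), (174, 186, 193), (156, 160, 166), (155, 155, 166), (156, 156, 167)]
w5 255 [(21, 81, 165), (26, 78, 165), (31, 79, 166), (21, 78, 163), (31, 82, 167), (23, 79, 166), (35, 82, 167), (23, 77, 161), (19, 92, 198), (14, 114, 235), (10, 113, 238), (165, 182, 223), (195, 210, 211), (190, 206, 213), (188, 205, 212), (189, 203, 210), (192, 208, 214), (172, 186, 195), (149, 153, 162), (150, 149, 158), (154, 154, 164)]
w5 257 [(20, 78, 166), (25, 79, 164), (18, 77, 162), (30, 81, 167), (21, 77, 164), (25, 81, 166), (20, 74, 162), (16, 79, 163), (25, 98, 209), (12, 115, 235), (0, 111, 237), (132, 167, 225), (179, 196, 207), (191, 204, 211), (188, 202, 211), (188, 203, 211), (193, 208, 216), (175, 188, 198), (146, 152, 161), (148, 148, 157), (151, 149, 161)]
```

```bash
cat >> h.py <<'E'
def tilt(frow,trow=222.95):
    s=read_state();c=get_calibration("wrist");zb=s["ee_pos"][2]-.0365
    t=G.T@(np.array(s["ee_pos"])[:2]-O)*1000
    a=G.T@(onz(c,257,frow,zb+.0007)[:2]-O)*1000-t;b=G.T@(onz(c,257,trow,zb+.0697)[:2]-O)*1000-t
    print("rel TCP foot axis y",round(a[1]-10.3,2),"top axis y",round(b[1]-10.4,2))
E
python3 - <<'E'
from h import *
tilt(192.45);tilt(190.8);tilt(191.8)
c=get_calibration("wrist");s=read_state();r=R.from_quat(s["eef_rot"])
print(r.inv().apply(np.array(c["position"])-s["ee_pos"]),(r.inv()*R.from_quat(c["rotation"])).as_euler("xyz",degrees=True))
E
```

```text
rel TCP foot axis y -1.01 top axis y -0.73
rel TCP foot axis y 0.37 top axis y -0.73
rel TCP foot axis y -0.47 top axis y -0.73
[ 0.07103221 -0.00062634 -0.1913072 ] [-1.50961062e+01 -4.18098622e-03  9.00268104e+01]
```

Request:
drive_tool --pt "0.0008 0 0 0 -0.01 0" --pt "0.0016 0 0 0 -0.02 0" --pt "0.0016 0 0 0 -0.02 0" --pt "0.0016 0 0 0 -0.02 0" --pt "0.0016 0 0 0 -0.02 0" --force 45

```text
time: 12.62
ee_pos: [0.4658, 0.278, 0.0503]
eef_rot: [0.666, 0.746, -0.005, 0.006]
ft_force: [0.3, 1.0, 0.4]
width: 0.0182
grip_force: 45.0
```

```bash
python3 - <<'E'
from h import *
gs();w=foot("pics/w6.png");sub(w);tilt(190.8)
F=[]
for _ in range(4): camera("top");F.append(np.r_[G.T@np.array(read_state()["ft_force"])[:2],read_state()["torque"]])
print(np.mean(F,0).round(2))
E
```

```text
t 12.62 g [-51.77  -1.17] z 50.32 F [0.43 0.98] 0.38 M [0.03 0.06 0.06] yaw [-0.1117  0.9936 -0.0157] tz [ 0.0017 -0.0156]
foot px 256.875 192 edge rel TCP [0.22 9.65] axis y -2.03
apex 257.02 row 191.24 sides [[243.71, 269.6], [242.57, 270.19], [241.14, 270.67]]
rel TCP foot axis y -0.14 top axis y -0.14
[-0.26  0.43  0.03  0.13 -0.01]
```

Request:
drive_tool --pt "0 0.008 0 0 0 0" --pt "0 0.016 0 0 0 0" --pt "0 0.024 0 0 0 0" --pt "0 0.032 0 0 0 0" --pt "0 0.04 0 0 0 0"

```text
time: 13.28
ee_pos: [0.4781, 0.2792, 0.0503]
eef_rot: [0.667, 0.745, -0.005, 0.006]
ft_force: [-0.1, -0.0, -0.4]
width: 0.0186
grip_force: 45.0
```

```bash
cat >> h.py <<'E'
def avg(n=4):
    F=[]
    for _ in range(n): camera("top");s=read_state();F.append(np.r_[G.T@np.array(s["ft_force"])[:2],s["torque"]])
    print("avgF",np.mean(F,0).round(2),"sd",np.std(F,0)[:2].round(2))
E
python3 - <<'E'
from h import *
gs();w=camera("wrist");sub(w);avg();gs()
E
```

```text
t 13.28 g [-39.43  -1.27] z 50.32 F [-0.06 -0.  ] -0.38 M [-0.    0.15  0.  ] yaw [-0.1115  0.9936 -0.0157] tz [ 0.0018 -0.0156]
apex 256.45 row 190.83 sides [[243.68, 269.61], [242.55, 270.2], [240.97, 270.67]]
avgF [ 0.07  0.24  0.02 -0.   -0.01] sd [0.53 0.26]
t 13.53 g [-39.73  -1.25] z 50.32 F [-0.27  0.61] -1.05 M [ 0.01  0.   -0.01] yaw [-0.1115  0.9936 -0.0156] tz [ 0.0018 -0.0155]
```

Request:
drive_tool --pt "0 0.008 0 0 0 0" --pt "0 0.016 0 0 0 0" --pt "0 0.024 0 0 0 0" --pt "0 0.032 0 0 0 0" --pt "0 0.04 0 0 0 0"

```text
time: 13.95
ee_pos: [0.49, 0.2806, 0.0503]
eef_rot: [0.667, 0.745, -0.005, 0.006]
ft_force: [-1.0, -0.1, -1.5]
width: 0.0184
grip_force: 45.0
```

```bash
python3 - <<'E'
from h import *
gs();w=camera("wrist");sub(w);avg();gs()
E
```

```text
t 13.95 g [-27.46  -1.25] z 50.34 F [-1.04  0.06] -1.49 M [-0.02  0.08 -0.01] yaw [-0.1115  0.9936 -0.0156] tz [ 0.0018 -0.0155]
apex 258.05 row 196.04 sides [[243.59, 269.61], [242.42, 270.21], [240.92, 270.72]]
avgF [ 0.27  0.33  0.02 -0.01 -0.01] sd [0.36 0.52]
t 14.2 g [-27.75  -1.28] z 50.33 F [ 0.4  -0.13] -0.65 M [ 0.    0.05 -0.02] yaw [-0.1114  0.9936 -0.0157] tz [ 0.0017 -0.0156]
```

Request:
drive_tool --pt "0 0.006 0 0 0 0" --pt "0 0.012 0 0 0 0" --pt "0 0.018 0 0 0 0" --pt "0 0.024 0 0 0 0" --pt "0 0.03 0 0 0 0"

```text
time: 14.62
ee_pos: [0.4988, 0.2816, 0.0503]
eef_rot: [0.666, 0.745, -0.005, 0.006]
ft_force: [0.1, 0.2, -0.5]
width: 0.0184
grip_force: 45.0
```

Request:
drive_tool --pt "0 0.001 0 0 0 0" --pt "0 0.002 0 0 0 0" --pt "0 0.003 0 0 0 0" --pt "0 0.004 0 0 0 0" --pt "0 0.005 0 0 0 0"

```text
time: 15.03
ee_pos: [0.5001, 0.2818, 0.0504]
eef_rot: [0.666, 0.746, -0.005, 0.006]
ft_force: [-1.1, 0.3, -0.2]
width: 0.0181
grip_force: 45.0
```

```bash
python3 - <<'E'
from h import *
gs();avg();gs()
E
```

```text
t 15.03 g [-17.25  -1.22] z 50.38 F [-1.06  0.42] -0.21 M [0.03 0.15 0.04] yaw [-0.1116  0.9936 -0.0156] tz [ 0.0018 -0.0155]
avgF [ 0.28  0.12 -0.    0.08  0.  ] sd [0.2  0.46]
t 15.23 g [-17.24  -1.28] z 50.36 F [ 0.36 -0.57] -1.53 M [0.01 0.13 0.01] yaw [-0.1115  0.9936 -0.0156] tz [ 0.0018 -0.0155]
```

Request:
drive_tool --pt "0 0.001 0 0 0 0" --pt "0 0.002 0 0 0 0" --pt "0 0.003 0 0 0 0" --pt "0 0.004 0 0 0 0" --pt "0 0.005 0 0 0 0"

```text
time: 15.65
ee_pos: [0.5016, 0.2819, 0.0504]
eef_rot: [0.666, 0.745, -0.005, 0.006]
ft_force: [-0.9, -0.4, 0.0]
width: 0.0181
grip_force: 45.0
```

```bash
python3 - <<'E'
from h import *
gs();avg(3)
E
```

```text
t 15.65 g [-15.7   -1.23] z 50.38 F [-0.95 -0.27] 0.04 M [-0.04  0.07 -0.03] yaw [-0.1115  0.9936 -0.0156] tz [ 0.0018 -0.0155]
avgF [-0.36  0.02  0.04  0.07  0.03] sd [0.43 0.39]
```

Request:
drive_tool --pt "0 0.0006 0 0 0 0" --pt "0 0.0012 0 0 0 0" --pt "0 0.0018 0 0 0 0" --pt "0 0.0024 0 0 0 0" --pt "0 0.003 0 0 0 0"

```text
time: 16.22
ee_pos: [0.5025, 0.282, 0.0503]
eef_rot: [0.666, 0.745, -0.005, 0.006]
ft_force: [0.1, -0.2, -1.3]
width: 0.0184
grip_force: 45.0
```

```bash
python3 - <<'E'
from h import *
gs();avg(3)
E
```

```text
t 16.22 g [-14.85  -1.26] z 50.33 F [ 0.11 -0.18] -1.29 M [0.   0.12 0.  ] yaw [-0.1115  0.9936 -0.0156] tz [ 0.0017 -0.0155]
avgF [-0.41  0.04  0.03  0.1  -0.02] sd [0.48 0.63]
```

Request:
drive_tool --pt "0 0.0006 0 0 0 0" --pt "0 0.0012 0 0 0 0" --pt "0 0.0018 0 0 0 0" --pt "0 0.0024 0 0 0 0" --pt "0 0.003 0 0 0 0"

```text
time: 16.78
ee_pos: [0.5034, 0.2821, 0.0504]
eef_rot: [0.666, 0.745, -0.005, 0.006]
ft_force: [-0.3, 0.1, -0.3]
width: 0.0177
grip_force: 45.0
```

```bash
python3 - <<'E'
from h import *
gs();avg(3)
E
```

```text
t 16.78 g [-13.92  -1.27] z 50.36 F [-0.25  0.17] -0.27 M [0.01 0.13 0.02] yaw [-0.1115  0.9936 -0.0156] tz [ 0.0018 -0.0155]
avgF [-0.32  0.44 -0.02  0.04 -0.02] sd [0.36 0.32]
```

Request:
drive_tool --pt "0 0.0004 0 0 0 0" --pt "0 0.0008 0 0 0 0" --pt "0 0.0012 0 0 0 0" --pt "0 0.0016 0 0 0 0" --pt "0 0.002 0 0 0 0"

```text
time: 17.35
ee_pos: [0.504, 0.2822, 0.0504]
eef_rot: [0.666, 0.745, -0.005, 0.006]
ft_force: [-0.0, -0.4, -1.0]
width: 0.0187
grip_force: 45.0
```

```bash
python3 - <<'E'
from h import *
gs();avg(3)
E
```

```text
t 17.35 g [-13.34  -1.27] z 50.35 F [-0.07 -0.4 ] -1.01 M [ 0.01  0.07 -0.06] yaw [-0.1115  0.9936 -0.0157] tz [ 0.0017 -0.0156]
avgF [-0.29  0.4   0.02  0.1  -0.01] sd [0.29 0.29]
```

Request:
drive_tool --pt "0 0.0004 0 0 0 0" --pt "0 0.0008 0 0 0 0" --pt "0 0.0012 0 0 0 0" --pt "0 0.0016 0 0 0 0" --pt "0 0.002 0 0 0 0"

```text
time: 17.92
ee_pos: [0.5046, 0.2822, 0.0504]
eef_rot: [0.666, 0.745, -0.005, 0.006]
ft_force: [0.4, 0.9, -1.1]
width: 0.0182
grip_force: 45.0
```

```bash
python3 - <<'E'
from h import *
gs();avg(3)
E
```

```text
t 17.92 g [-12.72  -1.24] z 50.36 F [0.51 0.85] -1.1 M [0.05 0.1  0.06] yaw [-0.1116  0.9936 -0.0156] tz [ 0.0018 -0.0155]
avgF [0.22 0.37 0.01 0.08 0.01] sd [0.46 0.1 ]
```

Request:
drive_tool --pt "0 0.0004 0 0 0 0" --pt "0 0.0008 0 0 0 0" --pt "0 0.0012 0 0 0 0" --pt "0 0.0016 0 0 0 0" --pt "0 0.002 0 0 0 0"

```text
time: 18.48
ee_pos: [0.5051, 0.2823, 0.0503]
eef_rot: [0.666, 0.745, -0.005, 0.006]
ft_force: [-1.7, 0.3, -1.0]
width: 0.0185
grip_force: 45.0
```

```bash
python3 - <<'E'
from h import *
gs();avg(3)
E
```

```text
t 18.48 g [-12.26  -1.24] z 50.32 F [-1.61  0.53] -0.99 M [0.02 0.31 0.02] yaw [-0.1115  0.9936 -0.0157] tz [ 0.0015 -0.0156]
avgF [-1.16  0.14 -0.    0.31 -0.03] sd [0.26 0.76]
```

Request:
drive_tool --pt "0 0.0005 0 0 0 0" --pt "0 0.001 0 0 0 0" --pt "0 0.0015 0 0 0 0" --pt "0 0.0015 0 0 0 0" --pt "0 0.0015 0 0 0 0"

```text
time: 19.05
ee_pos: [0.5055, 0.2824, 0.0503]
eef_rot: [0.666, 0.745, -0.005, 0.006]
ft_force: [-3.1, -0.2, -0.1]
width: 0.0184
grip_force: 45.0
```

```bash
python3 - <<'E'
from h import *
gs();avg(4)
E
```

```text
t 19.05 g [-11.81  -1.24] z 50.31 F [-3.13  0.13] -0.06 M [-0.03  0.57  0.04] yaw [-0.1116  0.9936 -0.0157] tz [ 0.0015 -0.0156]
avgF [-1.57  0.06 -0.04  0.59 -0.01] sd [0.55 0.77]
```

Request:
drive_tool --pt "0 0.0004 0 0 0 0" --pt "0 0.0008 0 0 0 0" --pt "0 0.001 0 0 0 0" --pt "0 0.001 0 0 0 0" --pt "0 0.001 0 0 0 0"

```text
time: 19.67
ee_pos: [0.5058, 0.2824, 0.0503]
eef_rot: [0.666, 0.745, -0.005, 0.006]
ft_force: [-2.8, 1.1, -0.8]
width: 0.0181
grip_force: 45.0
```

```bash
python3 - <<'E'
from h import *
gs();avg(8);gs()
E
```

```text
t 19.67 g [-11.49  -1.26] z 50.31 F [-2.65  1.39] -0.77 M [-0.1   0.81 -0.04] yaw [-0.1115  0.9936 -0.0157] tz [ 0.0016 -0.0156]
avgF [-2.71  0.27 -0.1   0.79  0.01] sd [0.19 0.41]
t 20.07 g [-11.44  -1.25] z 50.34 F [-2.89 -0.02] 0.45 M [-0.11  0.79 -0.  ] yaw [-0.1115  0.9936 -0.0156] tz [ 0.0017 -0.0156]
```

Request:
drive_tool --pt "0 0.0008 0 0 0 0" --pt "0 0.0016 0 0 0 0" --pt "0 0.0022 0 0 0 0" --pt "0 0.0024 0 0 0 0" --pt "0 0.0024 0 0 0 0"

```text
time: 20.48
ee_pos: [0.5065, 0.2825, 0.0503]
eef_rot: [0.666, 0.745, -0.005, 0.006]
ft_force: [-3.3, -0.7, 0.6]
width: 0.0183
grip_force: 45.0
```

```bash
python3 - <<'E'
from h import *
gs();avg(6);w=camera("wrist");sub(w);gs()
E
```

```text
t 20.48 g [-10.85  -1.23] z 50.29 F [-3.39 -0.36] 0.59 M [-0.16  1.12  0.03] yaw [-0.1116  0.9936 -0.0157] tz [ 0.0014 -0.0156]
avgF [-4.04  0.28 -0.2   1.19 -0.01] sd [0.58 0.25]
apex 254.85 row 191.22 sides [[241.81, 267.84], [240.98, 269.08], [240.09, 270.02]]
t 20.83 g [-10.73  -1.27] z 50.33 F [-4.23  0.  ] -0.12 M [-0.22  1.25 -0.  ] yaw [-0.1115  0.9936 -0.0156] tz [ 0.0016 -0.0156]
```

Request:
drive_tool --pt "0 0 0 0 0 0" --pt "0 0 0 0 0 0" --pt "0 0 0 0 0 0" --pt "0 0 0 0 0 0" --pt "0 0 0 0 0 0"

```text
time: 21.25
ee_pos: [0.5066, 0.2824, 0.0503]
eef_rot: [0.667, 0.745, -0.005, 0.006]
ft_force: [-4.4, -0.4, 1.0]
width: 0.0183
grip_force: 45.0
```

```bash
python3 - <<'E'
from h import *
gs();avg(8);gs()
E
```

```text
t 21.25 g [-10.69  -1.29] z 50.34 F [-4.39  0.13] 0.96 M [-0.16  1.29 -0.04] yaw [-0.1114  0.9936 -0.0157] tz [ 0.0017 -0.0156]
avgF [-4.46 -0.16 -0.18  1.25 -0.01] sd [0.56 0.53]
t 21.65 g [-10.69  -1.21] z 50.33 F [-4.84 -0.65] 1.49 M [-0.18  1.19  0.01] yaw [-0.1116  0.9936 -0.0156] tz [ 0.0017 -0.0155]
```

Request:
drive_tool --pt "0 0 0 0 0 0" --pt "0 0 0 0 0 0" --pt "0 -0.004 0 0 0 0" --pt "0 -0.012 0 0 0 0" --pt "0 -0.024 0 0 0 0"

```text
time: 22.07
ee_pos: [0.5005, 0.2817, 0.0507]
eef_rot: [0.667, 0.745, -0.004, 0.006]
ft_force: [0.3, 0.6, -1.4]
width: 0.0182
grip_force: 45.0
```

Request:
drive_tool --pt "0.0003 -0.02 0 0 0 0" --pt "0.0007 -0.04 0 0 0 0" --pt "0.001 -0.06 0 0 0 0" --pt "0.001 -0.08 0 0 0 0" --pt "0.001 -0.1 0 0 0 0"

```text
time: 22.48
ee_pos: [0.4689, 0.2786, 0.0504]
eef_rot: [0.666, 0.746, -0.005, 0.006]
ft_force: [0.2, -0.7, -0.9]
width: 0.0181
grip_force: 45.0
```

```bash
python3 - <<'E'
from h import *
gs();w=camera("wrist");sub(w)
E
```

```text
t 22.48 g [-48.56  -0.9 ] z 50.41 F [ 0.13 -0.71] -0.9 M [-0.03  0.02 -0.02] yaw [-0.1116  0.9936 -0.0155] tz [ 0.0019 -0.0154]
apex 256.89 row 191.55 sides [[243.67, 269.34], [242.4, 269.98], [241.13, 270.6]]
```

Request:
drive_tool --pt "0.002 -0.04 0 0 0 0" --pt "0.003 -0.08 0 0 0 0" --pt "0.004 -0.12 0 0 0 0" --pt "0.004 -0.15 0 0 0 0" --pt "0.004 -0.15 0 0 0 0"

```text
time: 22.95
ee_pos: [0.4232, 0.2748, 0.0503]
eef_rot: [0.666, 0.746, -0.005, 0.006]
ft_force: [0.3, -0.7, -0.5]
width: 0.0185
grip_force: 45.0
```

Request:
drive_tool --pt "0 0 -0.06 0 0 -0.02" --pt "0 0 -0.14 0 0 -0.06" --pt "0 0 -0.22 0 0 -0.12" --pt "0 0 -0.3 0 0 -0.18" --pt "0 0 -0.34 0 0 -0.22"

```text
time: 23.37
ee_pos: [0.4261, 0.277, 0.1554]
eef_rot: [0.599, 0.801, -0.004, 0.006]
ft_force: [0.5, 0.9, -0.8]
width: 0.0182
grip_force: 45.0
```

```bash
cat >> h.py <<'E'
def plan2(P,yaw):
    """like plan, keeping the present tool tilt: turn about world z only"""
    s=read_state();r=R.from_quat(s["eef_rot"]);x=r.as_matrix()[:,0];d=r.inv().apply(np.array(P)-s["ee_pos"])/.3
    a=np.radians(yaw)-np.arctan2(x[1],x[0]);t=(r.inv()*R.from_rotvec([0,0,a])*r).as_rotvec()/(np.pi/4)
    print("t",round(s["time"],2),"pos",np.round(s["ee_pos"],4),"yaw",np.degrees(np.arctan2(x[1],x[0])).round(2),"F",np.round(s["ft_force"],2));print("shift",d.round(4),"turn",t.round(4),"rows>=",round(max(np.linalg.norm(d)/.139,np.linalg.norm(t)/.159),1))
E
python3 - <<'E'
from h import *
plan2([.5642,-.0402,.15],114.7)
E
```

```text
t 23.37 pos [0.4261 0.277  0.1554] yaw 106.43 F [ 0.47  0.92 -0.76]
shift [-1.1441  0.1426  0.034 ] turn [-2.500e-03  1.000e-04 -1.839e-01] rows>= 8.3
```

Request:
drive_tool --pt "-0.09 0.011 0 0 0 0" --pt "-0.22 0.027 0 0 0 0" --pt "-0.35 0.044 0 0 0 0" --pt "-0.48 0.06 0 0 0 0" --pt "-0.61 0.076 0.01 0 0 0"

```text
time: 23.78
ee_pos: [0.4992, 0.1052, 0.1529]
eef_rot: [0.6, 0.8, -0.005, 0.006]
ft_force: [1.2, 0.7, -0.4]
width: 0.0181
grip_force: 45.0
```

Request:
drive_tool --pt "-0.13 0.016 0 0 0 -0.04" --pt "-0.26 0.032 0 0 0 -0.09" --pt "-0.39 0.048 0 0 0 -0.14" --pt "-0.49 0.06 0.02 -0.002 0 -0.18" --pt "-0.52 0.066 0.025 -0.002 0 -0.184"

```text
time: 24.2
ee_pos: [0.5617, -0.0436, 0.1468]
eef_rot: [0.542, 0.84, -0.006, 0.006]
ft_force: [0.1, 0.0, -1.4]
width: 0.0182
grip_force: 45.0
```

Request:
drive_tool --pt "0 0 0 0 0 0" --pt "0 0 0 0 0 0" --pt "0 0 0 0 0 0" --pt "0 0 0 0 0 0" --pt "0 0 0 0 0 0"

```text
time: 24.62
ee_pos: [0.5606, -0.0357, 0.1471]
eef_rot: [0.54, 0.842, -0.005, 0.005]
ft_force: [-0.2, 0.5, -1.2]
width: 0.0184
grip_force: 45.0
```

```bash
python3 - <<'E'
from h import *
plan2([.5642,-.0402,.085],114.7)
c=get_calibration("wrist");s=read_state();w=camera("wrist");cv2.imwrite("pics/w7.png",w);sub(w);print(proj(c,[.5642,-.0402,.03]))
for u in(255,257):print([tuple(int(x) for x in w[v,u]) for v in range(220,228)])
E
```

```text
t 24.62 pos [ 0.5606 -0.0357  0.1471] yaw 114.69 F [-0.21  0.5  -1.24]
shift [-0.0156  0.0052  0.2072] turn [-0.     -0.     -0.0001] rows>= 1.5
apex 256.88 row 192.1 sides [[243.69, 269.48], [242.84, 269.85], [241.44, 270.52]]
[257.89900437 184.72517827]
[(28, 81, 169), (24, 81, 165), (30, 83, 168), (27, 107, 221), (24, 123, 241), (52, 132, 238), (171, 194, 224), (198, 213, 217)]
[(30, 85, 170), (32, 81, 167), (25, 83, 170), (23, 112, 230), (15, 119, 242), (40, 124, 232), (173, 193, 222), (199, 214, 217)]
```

```bash
cat >> h.py <<'E'
def axis(frow,col=256.9,trow=222.9):
    s=read_state();c=get_calibration("wrist");zb=s["ee_pos"][2]-.0365;x=R.from_quat(s["eef_rot"]).as_matrix()[:2,0];x/=np.linalg.norm(x);y=np.array([x[1],-x[0]])
    a=onz(c,col,frow,zb+.0007)[:2]-.0103*x;b=onz(c,col,trow,zb+.0697)[:2]-.0104*x;t=np.array(s["ee_pos"])[:2]
    for n,p in(("foot",a),("top",b)):print(n,p.round(4),"rel TCP along tool x,y mm",((p-t)@x*1000).round(2),((p-t)@y*1000).round(2))
    d=np.array([.5642,-.0402])-a;print("foot to hole: tool x,y units",(d@x/.3).round(4),(d@y/.3).round(4))
E
python3 - <<'E'
from h import *
axis(192.1)
E
```

```text
foot [ 0.5612 -0.0368] rel TCP along tool x,y mm -0.98 0.2
top [ 0.5607 -0.0359] rel TCP along tool x,y mm 0.08 0.14
foot to hole: tool x,y units -0.0145 0.0043
```

Request:
drive_tool --pt "-0.008 0.003 0.05 0 0.01 0" --pt "-0.016 0.004 0.1 0 0.02 0" --pt "-0.016 0.004 0.15 0 0.02 0" --pt "-0.016 0.004 0.2 0 0.02 0" --pt "-0.016 0.004 0.2 0 0.02 0"

```text
time: 25.08
ee_pos: [0.5614, -0.0423, 0.0826]
eef_rot: [0.541, 0.841, -0.003, -0.004]
ft_force: [-0.6, -0.7, -0.8]
width: 0.0183
grip_force: 45.0
```

Request:
drive_tool --pt "0 0 0 0 0 0" --pt "0 0 0 0 0 0" --pt "0 0 0 0 0 0" --pt "0 0 0 0 0 0" --pt "0 0 0 0 0 0"

```text
time: 25.5
ee_pos: [0.5643, -0.0419, 0.0876]
eef_rot: [0.54, 0.841, -0.001, -0.001]
ft_force: [0.2, 1.0, -0.8]
width: 0.0184
grip_force: 45.0
```

```bash
python3 - <<'E'
from h import *
plan2([.5642,-.0402,.085],114.7)
w=camera("wrist");cv2.imwrite("pics/w8.png",w);sub(w);axis(192.1)
cv2.imwrite("pics/c5.png",cv2.resize(w[110:250,170:345],(750,600),interpolation=cv2.INTER_CUBIC))
E
```

```text
t 25.5 pos [ 0.5643 -0.0419  0.0876] yaw 114.59 F [ 0.17  0.95 -0.77]
shift [0.0053 0.0019 0.0087] turn [ 0.     -0.     -0.0025] rows>= 0.1
apex 256.87 row 192.21 sides [[243.58, 269.5], [242.56, 270.14], [241.01, 270.88]]
foot [ 0.5647 -0.0422] rel TCP along tool x,y mm -0.47 0.25
top [ 0.5646 -0.0423] rel TCP along tool x,y mm -0.49 0.16
foot to hole: tool x,y units 0.0068 0.0014
```

View pics/c5.png

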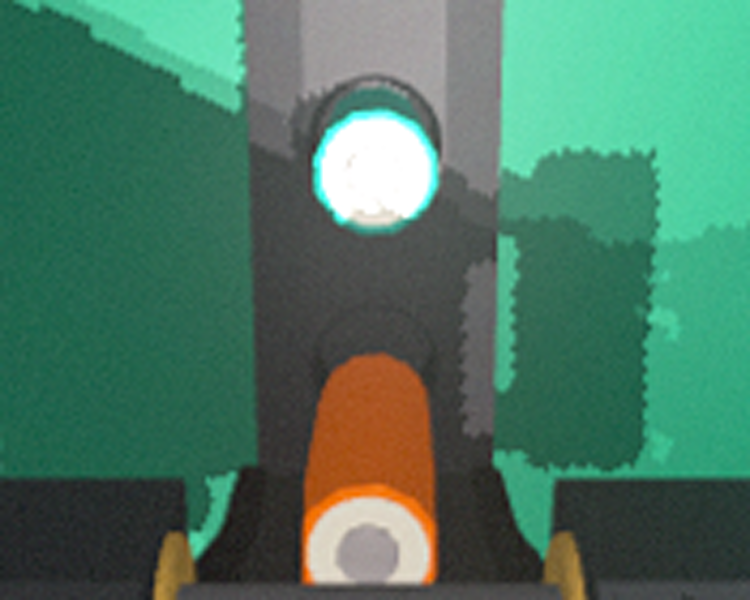

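The crop shows the cell upright and centred on the row, its foot at (374,360). The pocket's far rim is just behind it at (375,305), so it needs about 2 mm more along the row.

Request:
drive_tool --pt "0.004 0.001 0.015 0 0 0" --pt "0.0068 0.0014 0.03 0 0 0" --pt "0.0068 0.0014 0.045 0 0 0" --pt "0.0068 0.0014 0.055 0 0 0" --pt "0.0068 0.0014 0.055 0 0 0"

```text
time: 25.97
ee_pos: [0.5628, -0.0399, 0.0695]
eef_rot: [0.54, 0.841, -0.002, -0.002]
ft_force: [-0.2, 0.8, -0.4]
width: 0.0184
grip_force: 45.0
```

Request:
drive_tool --pt "0 0 0 0 0 0" --pt "0 0 0 0 0 0" --pt "0 0 0 0 0 0" --pt "0 0 0 0 0 0" --pt "0 0 0 0 0 0"

```text
time: 26.38
ee_pos: [0.5635, -0.0399, 0.0706]
eef_rot: [0.54, 0.841, -0.001, -0.001]
ft_force: [-1.1, -0.2, -0.7]
width: 0.0181
grip_force: 45.0
```

```bash
python3 - <<'E'
from h import *
w=camera("wrist");sub(w);axis(192.2);plan2([.5642,-.0402,.0445],114.7)
E
```

```text
apex 256.86 row 192.23 sides [[243.6, 269.44], [242.56, 270.18], [241.03, 270.69]]
foot [ 0.5639 -0.0404] rel TCP along tool x,y mm -0.57 0.18
top [ 0.5639 -0.0403] rel TCP along tool x,y mm -0.51 0.13
foot to hole: tool x,y units 0.0001 0.0011
t 26.43 pos [ 0.5635 -0.0399  0.0706] yaw 114.58 F [-1.04  0.31 -0.76]
shift [-0.0019  0.0019  0.0871] turn [ 0.     -0.     -0.0026] rows>= 0.6
```

Centred to about 0.3 mm. I'll lower it most of the way and check the force.

Request:
drive_tool --pt "0 0.001 0.015 0 0 0" --pt "0 0.001 0.03 0 0 0" --pt "0 0.001 0.045 0 0 0" --pt "0 0.001 0.06 0 0 0" --pt "0 0.001 0.075 0 0 0"

```text
time: 26.85
ee_pos: [0.5634, -0.0398, 0.0473]
eef_rot: [0.54, 0.841, -0.001, -0.001]
ft_force: [-0.1, -0.3, -1.5]
width: 0.0184
grip_force: 45.0
```

```bash
python3 - <<'E'
from h import *
F=[]
for _ in range(4): camera("top");F.append(read_state()["ft_force"])
print(np.mean(F,0).round(2));w=camera("wrist");sub(w);plan2([.5642,-.0402,.0445],114.7)
E
```

```text
[-0.1   0.18 -0.56]
apex 257.03 row 196.23 sides [[243.59, 269.38], [242.55, 270.16], [241.09, 270.74]]
t 27.1 pos [ 0.5637 -0.0398  0.0481] yaw 114.58 F [ 0.28  0.4  -1.2 ]
shift [-0.0018  0.001   0.0119] turn [ 0.     -0.     -0.0026] rows>= 0.1
```

Request:
drive_tool --pt "0 0 0.002 0 0 0" --pt "0 0 0.004 0 0 0" --pt "0 0 0.006 0 0 0" --pt "0 0 0.008 0 0 0" --pt "0 0 0.0095 0 0 0"

```text
time: 27.52
ee_pos: [0.5636, -0.0398, 0.0451]
eef_rot: [0.54, 0.841, -0.001, -0.001]
ft_force: [0.4, -0.9, -0.3]
width: 0.0185
grip_force: 45.0
```

```bash
cat >> h.py <<'E'
def fz(n=4):
    F=[]
    for _ in range(n): camera("top");s=read_state();F.append(s["ft_force"])
    print("F",np.mean(F,0).round(2),"pos",np.round(s["ee_pos"],4))
E
python3 -c "
from h import *
fz()"
```

```text
F [ 0.31  0.15 -0.69] pos [ 0.5636 -0.0398  0.0451]
```

Request:
drive_tool --pt "0 0 0.0005 0 0 0" --pt "0 0 0.001 0 0 0" --pt "0 0 0.0015 0 0 0" --pt "0 0 0.002 0 0 0" --pt "0 0 0.002 0 0 0"

```text
time: 28.13
ee_pos: [0.5636, -0.0398, 0.0445]
eef_rot: [0.54, 0.841, -0.001, -0.001]
ft_force: [0.0, 1.4, -0.3]
width: 0.0185
grip_force: 45.0
```

```bash
python3 -c "
from h import *
fz()"
```

```text
F [-0.19 -0.22 -0.25] pos [ 0.5636 -0.0398  0.0446]
```

Request:
drive_tool --pt "0 0 0.0005 0 0 0" --pt "0 0 0.001 0 0 0" --pt "0 0 0.0013 0 0 0" --pt "0 0 0.0013 0 0 0" --pt "0 0 0.0013 0 0 0"

```text
time: 28.75
ee_pos: [0.5638, -0.0398, 0.0444]
eef_rot: [0.54, 0.841, -0.001, -0.001]
ft_force: [0.7, -0.2, 3.5]
width: 0.0181
grip_force: 45.0
```

```bash
python3 -c "
from h import *
fz()"
```

```text
F [-0.51  0.07  3.72] pos [ 0.5638 -0.0398  0.0444]
```

Seated on the pocket floor with about 4 N. I'll ease back 0.3 mm, then release.

Request:
drive_tool --pt "0 0 -0.001 0 0 0" --pt "0 0 -0.001 0 0 0" --pt "0 0 -0.001 0 0 0" --pt "0 0 -0.001 0 0 0" --pt "0 0 -0.001 0 0 0" --claw 0

```text
time: 29.37
ee_pos: [0.5635, -0.0398, 0.0443]
eef_rot: [0.54, 0.841, -0.001, -0.001]
ft_force: [-0.3, 0.1, 0.0]
width: 0.0439
grip_force: 0.0
```

Request:
drive_tool --pt "0 0 0 0 0 0" --pt "0 0 0 0 0 0" --pt "0 0 0 0 0 0" --pt "0 0 0 0 0 0" --pt "0 0 0 0 0 0"

```text
time: 29.78
ee_pos: [0.5636, -0.0398, 0.0445]
eef_rot: [0.54, 0.841, -0.001, -0.001]
ft_force: [-0.3, 0.1, 0.1]
width: 0.0771
grip_force: 0.0
```

Request:
drive_tool --pt "0 0 -0.02 0 0 0" --pt "0 0 -0.07 0 0 0" --pt "0 0 -0.15 0 0 0" --pt "0 0 -0.25 0 0 0" --pt "0 0 -0.35 0 0 0"

```text
time: 30.2
ee_pos: [0.5635, -0.0399, 0.1508]
eef_rot: [0.541, 0.841, -0.001, -0.001]
ft_force: [1.6, -0.8, -0.0]
width: 0.0869
grip_force: 0.0
```

Request:
drive_tool --pt "-0.08 0 0 0 0 0" --pt "-0.16 0 0 0 0 0" --pt "-0.2 0 0 0 0 0" --pt "-0.2 0 0 0 0 0" --pt "-0.2 0 0 0 0 0"

```text
time: 30.62
ee_pos: [0.5885, -0.0945, 0.1491]
eef_rot: [0.541, 0.841, -0.001, -0.002]
ft_force: [-0.1, 1.0, -0.2]
width: 0.0873
grip_force: 0.0
```

```bash
python3 - <<'E'
from h import *
c=get_calibration("wrist");w=camera("wrist");u,v=proj(c,[.5642,-.0402,.078]);print(u,v,proj(c,[.5642,-.0402,.03]),read_state()["width"],read_state()["time"])
cv2.imwrite("pics/w9.png",w);cv2.imwrite("pics/c6.png",cv2.resize(w[0:220,140:400],(709,600),interpolation=cv2.INTER_CUBIC))
E
```

```text
257.19670568987004 127.4888172641823 [257.17432605 125.42369675] 0.08718375662994197 30.6667
```

View pics/c6.png

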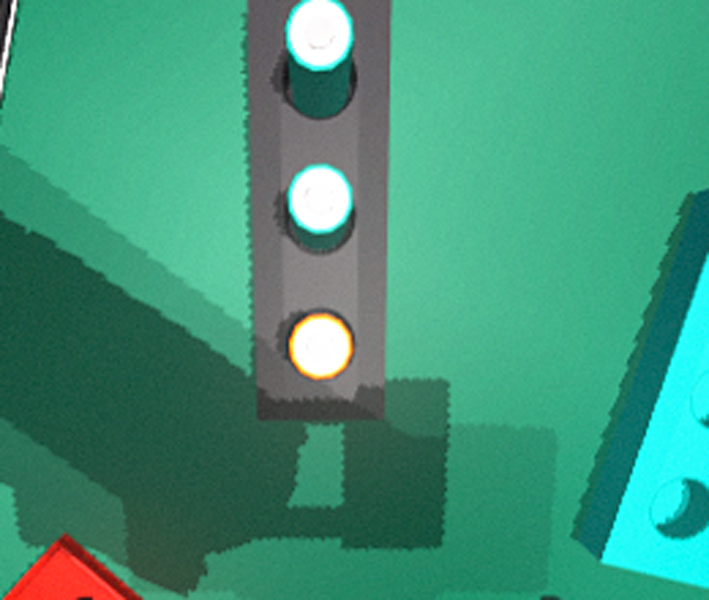

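The picture shows the orange cell upright in the formerly empty pocket at crop (320,346), at the same height as the undisturbed teal cells. The gripper is open and clear, so I'm handing in.

```bash
python3 -c "
from bench import *
print(close_job())"
```

```text
the job is handed in; nothing more can be done
None
```

The job is handed in: the orange cell slid freely through the go gap, was stopped by the no-go button and held there at about 4.5 N for roughly a second, and now stands seated in the rack's empty pocket with the gripper clear. It finished at about 31 s.

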